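Set a rotary attenuator to its index mark and lock it

TASK

The dial of the rotary attenuator on the bench is locked at the wrong setting. Pull its slide bolt right back, turn the pointer knob until the pointer stands exactly at the raised index lug on the front of the housing, then push the bolt fully home into the dial's notch so that the dial is locked there. Leave the other things on the bench where they lie.

Things in the scene. Friction and masses are not known exactly. Their poses are not given: they have to be found in the camera images.
- attenuator: The attenuator: fixed grey housing with a dark top plate, 156 x 156 x 50 mm high, with a 60 mm wide arm on its -y side, to y = -168 mm, that carries the bolt, and a steel waveguide flange on its -x and +x sides (to 103 mm). Origin: on the bench under the dial's axis. -x: front, where the index lug is; z up; the bolt slides along y.
- dial (a joint): Angle of dial and knob, rad: 0 = pointer at the index lug (wanted); positive = counter-clockwise seen from above (from the lug towards the bolt, then the back). Starts between 0.9 and 2.0, so turn it clockwise. Stiff (0.12 N m), stays where it is left; stops at -1.0 and 2.6. It cannot get from the start to 0 while the bolt is less than 10 mm back.
- dial_notch (a point): The wanted notch (18 mm wide) in the rim of the dial, an aluminium disc 120 mm across, 52 to 62 mm above the bench: it faces the bolt at dial 0. A like, unwanted notch faces it at -0.5, a wide recess from 0.8 to 2.1 (bolt at the start). With the bolt in the notch the dial has about 0.035 rad of play; the bolt's nose (7 mm radius) finds the notch from 0.06 rad off.
- dial_grip (a point): Point on the dial's axis where the knob is best gripped, 88 mm above the bench. The knob is a black bar, 20 mm wide (grip across this), 64 to 104 mm above the bench, 34 mm to either side of the axis; one end has an arrow nose to 44 mm, with a white line on top. Axes turn with the dial: the nose points along -x of this frame.
- pointer_tip (a point): Tip of the knob's arrow nose, 44 mm from the dial's axis, at the knob's top (104 mm).
- index_mark (a point): The inner point of the index lug, a 14 mm aluminium block set cornerwise on the front of the housing with a black line on top, 66 mm from the dial's axis, 59 mm above the bench.
- bolt (a joint): Travel of the slide bolt, m: 0 = home (nose inside the dial's rim), grows as it is pulled away from the dial (along -y of the attenuator) to its stop at 0.024. It starts home. Stiff: about 6 N to move, stays where it is left.
- bolt_tab (a point): Grip point in the middle of the bolt's upright black tab, 88 mm above the bench, 105 mm from the dial's axis when home. Tab: 14 mm wide across the bolt (grip across this), 24 mm along it, 62 to 104 mm above the bench. Steel straps 68 mm high cross the bolt at 76 and 160 mm from the dial's axis: keep fingers above 68 mm. Axes as the attenuator's.
- amp_box: Bystander: grey die-cast box with two gold connectors, 60 x 124 x 33 mm, lying behind the bolt arm. Origin: centre of its underside.
- ferrite: Bystander: black ferrite ring, 48 mm across, 15 mm high, lying in front of the bolt arm. Origin: centre of its underside.
- multimeter: Bystander: hand-held multimeter, 149 x 69 x 60 mm, to the left of the attenuator. Origin: centre of its underside.
- pliers: Bystander: blue-handled pliers, 52 x 162 x 13 mm, at the left. Origin: centre of its underside.
- cutters: Bystander: red-handled cutters, 52 x 162 x 13 mm, at the right. Origin: centre of its underside.

How it is judged:
On the way, in this order (a step that is already met when the one before it is completed fails the run):
1. the bolt is drawn at least 14 mm back (value of joint bolt above 0.014 m), for 0.1 s.
2. with the bolt still at least 10 mm back, the pointer is brought to within 0.08 rad of the index mark and stays there (value of joint dial between -0.08 and 0.08 rad and value of joint bolt above 0.01 m), for 0.3 s.
At the end, for the whole second after the job is handed in: The dial stands within 0.05 rad of the index mark, at rest, and the bolt is home to within 4 mm, engaged in the notch (value of joint dial between -0.05 and 0.05 rad and value of joint bolt below 0.004 m and velocity of joint dial between -0.05 and 0.05 rad/s); the robot touches nothing.
It fails at once if a bystander (amplifier box, ferrite ring, multimeter, pliers or cutters) is moved more than 25 mm (distance of any of amp_box, ferrite, multimeter, pliers, cutters from where it was at the start of the episode above 0.025 m).
It also fails if it takes over 70 s, if anything falls off the work surface, if the arm or the gripper's body presses on something with over 40 N, if the wrist force passes 120 N, or if a joint passes its speed limit or range.

ROBOT

A 6-joint arm with a two-finger parallel gripper is mounted at the origin on a cart in front of the work surface, level with it; the furniture and walls round the work are solid. World frame = base frame: x ahead of the robot, y to its left, z up, the work surface at z = 0. Lengths are in m, angles in rad, forces in N, time in s.
With the tool pointing down it reaches from about 0.25 to 0.8 m from the base axis. Payload 3.9 kg.
Tool frame: the origin (TCP) lies on the centre line of the jaws, within the pads' length; the fingertips stand 8 mm ahead of it and the grasp point (between the pads) lies 11 mm behind it; z points along the fingers, y is the line along which they close (so a half turn about z gives the same grasp; the last joint's range is limited). The gripper opens to 85 mm and grips with 20 to 120 N. Pads are 22 mm wide; open, the fingers measure 114 mm over their backs; the gripper's body (76 mm by 85 mm) begins 54 mm behind the grasp point. The pads swing forward as they close: fully open they stand 13 mm farther back than shut.
Start: joints at [1.296, 0.26, -0.138, 1.173, 0, 1.571], TCP at [0.142, 0.505, 0.239] pointing down, gripper open.
Joint ranges: [-2.78, 2.78], [-0.83, 1.72], [-1.28, 1.37], [-1.9, 2.12], [-1.57, 1.48], [-3.14, 3.14]. Speed limits (rad/s): [2.57, 2.57, 3.14, 3.14, 3.14, 3.14].

INTERFACE

Orientations are given as a rotation vector (axis times angle).
In Python, from bench import * gives the robot as it stands.
- The arm moves only by the tool jog_arm, never from a script. Its argument "plan" is a list of rows, each an object with "dp": the shift along the tool's x, y, z in cm, a list of three; "roll": the turn about the tool's z in degrees; "hand": the finger opening in cm, from 0 to 8.54. In form: [{"dp": [x, y, z], "roll": roll, "hand": hand}, ...]. A call has 1 to 12 rows; each row is the pose to reach, as a shift and turn from the pose commanded when the call began, along the tool's axes at that moment; what a row does not reach only later rows make up. A row lasts 1/8 s, in which the tool goes at most 62.5 mm and 10.7 degrees, less where a joint would pass 70% of its speed; a pose out of reach is approached as far as the arm can. A call with a gripper value outside its range is refused whole. The fingers move at their own pace and stop on an object; "newtons" is the grip in N (left out, the last holds). Time passes only in rows, so rows that repeat a pose let the fingers close. It gives the time, the measured TCP pose, the force, the opening and the grip force at its end, in the units of the state.
- observe(): the state, without advancing time (a new reading comes with each control period).
- camera(name): name is "side" or "top"; returns a dict with "image" (420x560x3 uint8, red, green, blue), "vfov" (degrees; the focal length in pixels is half the picture's height over the tangent of half this angle, whatever the lens; pixels are square), "cx", "cy" (the principal point, pixels), "R" (3x3) and "t" (3): a world point X has camera coordinates R X + t. Camera axes: x right, y down, z forward; pixel columns grow to the right and rows downward; lengths in m; the calibration is good to about 2 mm. A picture is of the moment at which its call begins. There is no depth.
- job_done(): hands the job in; it is judged then, once.
The state is a dict: "t": time; "qpos": joint angles; "qd": joint speeds; "effort": joint torques, N m; "position": TCP position; "eef_rot": TCP orientation; "contact_force": force on the tool from outside, world axes, zero at the start; "moment": the same for the moment, N m; "width": opening from 0.0 (shut) to 1.0 (fully open); "grasp_force": force on a finger pad.
Only numpy, scipy, OpenCV 4.12 (cv2) and the standard library are available. Lean on these libraries where they do the work, as an engineer would, in place of code of your own. Each camera call takes 0.05 s, during which the arm holds its last target. There are 200 camera calls.

## Working session

There is one attempt and no reset: what is moved stays moved. The work goes in short steps, Python scripts to look and compute and a tool call to move; the robot and the scene stay as the last step left them, time stands still between calls to the robot, and variables do not carry over. Pictures are saved under pics/ and viewed, at most 10 in all, crops included, and the job is handed in when it is done.

Besides the shell and the picture viewer there is one more tool, called after "Emit:" as a command line: name --argument value ..., lists and objects as JSON in quotes. jog_arm: Moves the arm, as the interface text tells. Its arguments: {"type":"object","properties":{"plan":{"type":"array","items":{"type":"object","properties":{"dp":{"type":"array","items":{"type":"number"}},"roll":{"type":"number"},"hand":{"type":"number"}}}},"newtons":{"type":"number"}},"required":["plan"]}

```bash
mkdir -p pics
cat > h.py <<'E'
from bench import *
import numpy as np, cv2
def K(c):
    f=c["image"].shape[0]/2/np.tan(np.radians(c["vfov"])/2); return f
def ray(c,u,v,z):
    f=K(c);R=np.array(c["R"]);t=np.array(c["t"])
    o=-R.T@t; d=R.T@np.array([(u-c["cx"])/f,(v-c["cy"])/f,1]); return o+d*(z-o[2])/d[2]
def proj(c,X):
    p=np.array(c["R"])@np.array(X)+np.array(c["t"]); return c["cx"]+K(c)*p[0]/p[2],c["cy"]+K(c)*p[1]/p[2]
def save(c,n,crop=None,s=1):
    im=c["image"][:,:,::-1]
    if crop: x0,y0,x1,y1=crop; im=im[y0:y1,x0:x1]
    cv2.imwrite("pics/"+n,cv2.resize(im,None,fx=s,fy=s,interpolation=cv2.INTER_CUBIC))
E
python3 - <<'E'
from h import *
for n in("top","side"):
    c=camera(n); save(c,n+"0.png"); print(n,c["vfov"],c["cx"],c["cy"],np.round(c["R"],3).tolist(),np.round(c["t"],3).tolist())
s=observe();print(s["t"],s["position"],s["eef_rot"],s["width"])
E
```

```text
top 53.055777371079 285.3166001072875 208.15464666682553 [[-0.025, -0.999, -0.021], [-0.999, 0.026, -0.042], [0.043, 0.02, -0.999]] [-0.01, 0.582, 1.33]
side 45.20369326561685 280.9237593094888 211.6191902224477 [[0.999, 0.043, -0.006], [0.018, -0.547, -0.837], [-0.04, 0.836, -0.547]] [-0.578, 0.043, 1.507]
0.1 [0.14229887 0.50470789 0.23853885] [-4.30353007e-01 -3.11172133e+00  2.79222744e-03] 0.9969967230551512
```

View pics/top0.png

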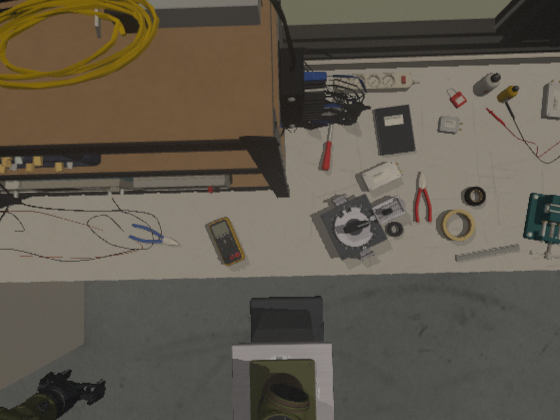

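View pics/side0.png

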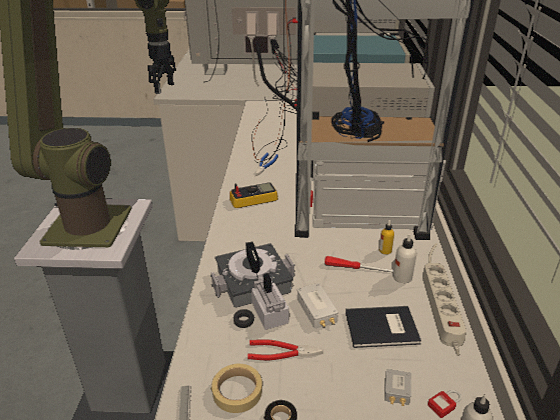

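The top view shows the attenuator with its dial near (353,228), the bolt arm towards (388,211), the ferrite at (394,229), the amp box at (381,177) and the cutters at (423,197). In the side view the dial is near (252,262) and the tab near (268,285). I'll enlarge both.

Run:
```python
from h import *
c=camera("top"); save(c,"top1.png",(305,180,415,280),7)
c=camera("side"); save(c,"side1.png",(195,225,325,335),6)
```

```text
(no output)
```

View pics/top1.png

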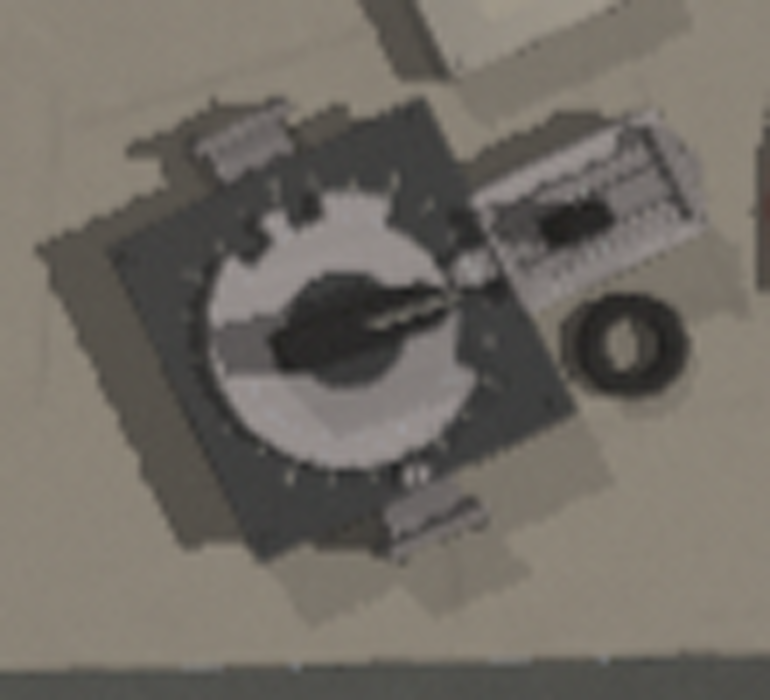

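View pics/side1.png

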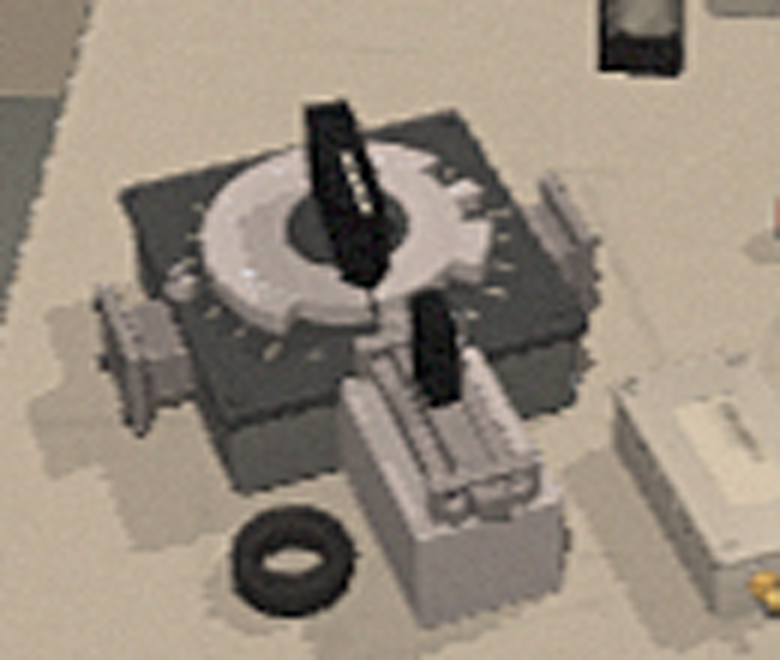

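Top crop: the plate corners are at (420,97), (578,410), (262,560) and (108,250), the pointer tip at (455,292), the lug at (415,474) and the tab top at (577,222). Side crop: the corners are at (458,112), (585,325), (235,420) and (122,192), the tip at (375,288) and the tab top at (430,295). I'll fit one pose to all of these.

```bash
cat > fit.py <<'E'
from h import *
from scipy.optimize import least_squares
ct,cs=camera("top"),camera("side")
h=.078
def P(d): return [(-.044*np.cos(d),-.044*np.sin(d),.104)]
T=[((420,97),(h,-h,.05)),((578,410),(-h,-h,.05)),((262,560),(-h,h,.05)),((108,250),(h,h,.05)),((577,220),(0,-.105,.104)),((415,474),(-.071,0,.059)),((455,292),None)]
S=[((458,112),(h,h,.05)),((585,325),(h,-h,.05)),((235,420),(-h,-h,.05)),((122,192),(-h,h,.05)),((430,295),(0,-.105,.104)),((375,288),None)]
def res(p,full=False):
    x,y,a,d=p; r=[]
    for c,L,o,s in((ct,T,(305,180),7),(cs,S,(195,225),6)):
        for (u,v),X in L:
            X=X or P(d)[0]
            w=(x+np.cos(a)*X[0]-np.sin(a)*X[1],y+np.sin(a)*X[0]+np.cos(a)*X[1],X[2])
            q=proj(c,w); r+=[q[0]-((u+.5)/s-.5+o[0]),q[1]-((v+.5)/s-.5+o[1])]
    return np.array(r)
q=ray(ct,355,229,.06)
f=least_squares(res,[q[0],q[1],-.4,1.4],loss="soft_l1")
print(f.x); print(np.round(res(f.x).reshape(-1,2),1).tolist())
x,y,a,d=f.x
print("tab",x+.105*np.sin(a),y-.105*np.cos(a))
from scipy.spatial.transform import Rotation as Ro
s=observe();print(s["position"],Ro.from_rotvec(s["eef_rot"]).as_matrix().round(3).tolist(),s["qpos"])
E
python3 fit.py
```

```text
[ 0.51840409 -0.23350196  0.42411211  1.49817146]
[[0.4, -0.8], [0.3, 0.1], [-0.3, 0.7], [-0.5, -0.7], [0.9, -0.0], [0.2, 0.0], [0.2, -0.4], [-0.2, -0.8], [1.4, -0.8], [-1.7, -0.0], [-0.8, -0.4], [0.6, 1.8], [-0.5, -12.3]]
tab 0.5616128171958195 -0.32919942877756847
[0.1424059  0.50506124 0.23900446] [[-0.962, 0.271, -0.0], [0.271, 0.962, -0.001], [-0.0, -0.001, -1.0]] [ 1.29598778e+00  2.60262397e-01 -1.38527814e-01  1.17273937e+00
 -2.45261244e-05  1.57084439e+00]
```

Emit:
jog_arm --plan '[{"dp": [-5.5,-6,0],"roll": 4,"hand": 5},{"dp": [-11,-12,0],"roll": 8,"hand": 5},{"dp": [-15,-16.5,0],"roll": 12,"hand": 5},{"dp": [-19,-21,0],"roll": 16,"hand": 5},{"dp": [-23,-25.5,0],"roll": 20,"hand": 5},{"dp": [-27,-30,0],"roll": 24,"hand": 5},{"dp": [-32,-35,0],"roll": 28,"hand": 5},{"dp": [-37,-40,0],"roll": 32,"hand": 5},{"dp": [-41,-45,0],"roll": 36,"hand": 5},{"dp": [-45,-49,0],"roll": 40,"hand": 5},{"dp": [-49,-53,0],"roll": 45,"hand": 5},{"dp": [-52,-57,0],"roll": 50,"hand": 5}]'

```text
t: 1.8
position: [0.4803, -0.1667, 0.2394]
eef_rot: [1.709, 2.635, 0.001]
contact_force: [0.9, -0.1, 0.0]
width: 0.588
grasp_force: 0.0
```

```bash
cat > go.py <<'E'
import sys
from h import *
from scipy.spatial.transform import Rotation as Ro
# args: target x y z, tool-y yaw deg
x,y,z,w=map(float,sys.argv[1:5]); s=observe(); M=Ro.from_rotvec(s["eef_rot"]).as_matrix()
d=M.T@(np.array([x,y,z])-s["position"]); yw=np.degrees(np.arctan2(M[1,1],M[0,1]))
print("pos",np.round(s["position"],4),"yaw",round(yw,2),"dp cm",np.round(d*100,2),"roll",round((yw-w+90)%180-90,2),"j6",round(s["qpos"][5],2),"t",s["t"],"F",np.round(s["contact_force"],1),"w",s["width"],s["grasp_force"],"tilt",np.round(M[:,2],4))
E
python3 go.py .5616 -.3292 .16 24.3
```

```text
pos [ 0.4803 -0.1667  0.2394] yaw 24.07 dp cm [-18.16   0.79   7.94] roll -0.23 j6 0.82 t 1.8 F [ 0.9 -0.1  0. ] w 0.5876309481294305 0.0 tilt [ 9.e-04  2.e-04 -1.e+00]
```

Emit:
jog_arm --plan '[{"dp": [-6,0.3,1],"roll": 0,"hand": 5},{"dp": [-12,0.5,4],"roll": 0,"hand": 5},{"dp": [-18,0.8,8],"roll": 0,"hand": 5},{"dp": [-18,0.8,10],"roll": 0,"hand": 5},{"dp": [-18,0.8,10],"roll": 0,"hand": 5}]'

```text
t: 2.42
position: [0.5589, -0.3252, 0.1361]
eef_rot: [-1.704, -2.632, 0.0]
contact_force: [0.1, 0.4, 0.1]
width: 0.584
grasp_force: 0.0
```

```bash
python3 go.py .5616 -.3292 .08 24.3
python3 - <<'E'
from h import *
a=camera("top");b=camera("side")
save(a,"t2.png",(305,170,415,280),5);save(b,"s2.png",(195,205,325,335),4)
A=cv2.imread("pics/t2.png");B=cv2.imread("pics/s2.png")
h=min(A.shape[0],B.shape[0]);A=cv2.resize(A,(390,390));B=cv2.resize(B,(390,390));cv2.imwrite("pics/m2.png",np.hstack([A,B]))
E
```

```text
pos [ 0.5589 -0.3252  0.1361] yaw 24.18 dp cm [-0.5   0.11  5.61] roll -0.12 j6 0.62 t 2.425 F [0.1 0.4 0.1] w 0.5839622109473903 0.0 tilt [-0.0053  0.0032 -1.    ]
```

View pics/m2.png

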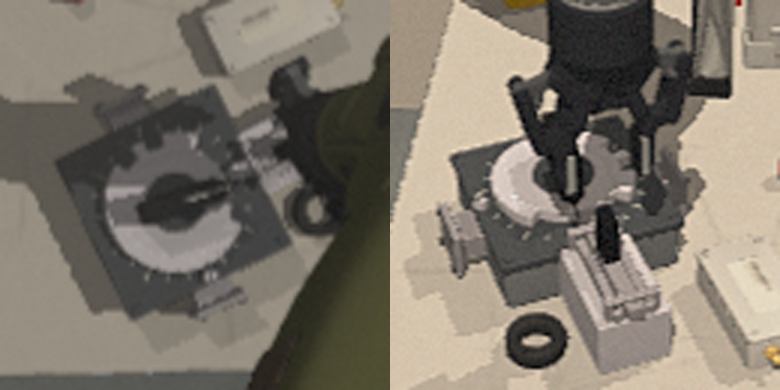

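The fingers straddle the tab centrally: in the side view the tips are at (573,195) and (648,200) and the tab is at (606,207). I'll descend and close.

Emit:
jog_arm --plan '[{"dp": [-0.4,0.1,2.5],"roll": 0,"hand": 5},{"dp": [-0.4,0.1,5],"roll": 0,"hand": 5},{"dp": [-0.4,0.1,5.6],"roll": 0,"hand": 5},{"dp": [-0.4,0.1,5.6],"roll": 0,"hand": 3},{"dp": [-0.4,0.1,5.6],"roll": 0,"hand": 1},{"dp": [-0.4,0.1,5.6],"roll": 0,"hand": 0.8},{"dp": [-0.4,0.1,5.6],"roll": 0,"hand": 0.8},{"dp": [-0.4,0.1,5.6],"roll": 0,"hand": 0.8}]' --newtons 40

```text
t: 3.52
position: [0.5608, -0.3302, 0.0853]
eef_rot: [-1.707, -2.636, 0.008]
contact_force: [-7.8, -2.6, 5.9]
width: 0.156
grasp_force: 40.6
```

```bash
python3 go.py .5714 -.3511 .08 24.3
```

```text
pos [ 0.5608 -0.3302  0.0853] yaw 24.15 dp cm [-2.34  0.12  0.54] roll -0.15 j6 0.62 t 3.525 F [-7.8 -2.6  5.9] w 0.15622846012351652 40.55473029613495 tilt [-0.0034 -0.0037 -1.    ]
```

Emit:
jog_arm --plan '[{"dp": [-0.6,-0.05,0],"roll": 0,"hand": 0.8},{"dp": [-1.2,-0.1,0],"roll": 0,"hand": 0.8},{"dp": [-1.8,-0.1,0],"roll": 0,"hand": 0.8},{"dp": [-2.3,-0.1,0],"roll": 0,"hand": 0.8},{"dp": [-2.3,-0.1,0],"roll": 0,"hand": 0.8},{"dp": [-2.3,-0.1,0],"roll": 0,"hand": 0.8},{"dp": [-2.3,-0.1,0],"roll": 0,"hand": 0.8}]' --newtons 50

```text
t: 4.4
position: [0.5696, -0.3501, 0.0853]
eef_rot: [-1.705, -2.636, 0.004]
contact_force: [-7.4, 1.4, 7.1]
width: 0.155
grasp_force: 51.2
```

```bash
python3 go.py .5608 -.3302 .08 24.3
```

```text
pos [ 0.5696 -0.3501  0.0853] yaw 24.2 dp cm [2.17 0.02 0.54] roll -0.1 j6 0.6 t 4.4 F [-7.4  1.4  7.1] w 0.15518647664059235 51.177114844322205 tilt [-2.9e-03 -9.0e-04 -1.0e+00]
```

Emit:
jog_arm --plan '[{"dp": [0,0,0],"roll": 0,"hand": 3},{"dp": [0,0,0],"roll": 0,"hand": 5},{"dp": [0,0,0],"roll": 0,"hand": 5},{"dp": [0,0,-3],"roll": 0,"hand": 5},{"dp": [0,0,-6],"roll": 0,"hand": 5},{"dp": [6,0,-6],"roll": 2,"hand": 5},{"dp": [12.5,0,-6],"roll": 4,"hand": 5},{"dp": [12.5,0,-6],"roll": 4,"hand": 5},{"dp": [12.5,0,-6],"roll": 4,"hand": 5}]'

```text
t: 5.52
position: [0.521, -0.236, 0.1438]
eef_rot: [1.794, 2.577, 0.0]
contact_force: [0.6, 0.2, -0.5]
width: 0.587
grasp_force: 0.0
```

```bash
python3 go.py .5184 -.2335 .08 20
python3 - <<'E'
from h import *
a=camera("top");b=camera("side")
save(a,"t3.png",(305,170,415,280),5);save(b,"s3.png",(195,205,325,335),4)
A=cv2.imread("pics/t3.png");B=cv2.imread("pics/s3.png")
A=cv2.resize(A,(390,390));B=cv2.resize(B,(390,390));cv2.imwrite("pics/m3.png",np.hstack([A,B]))
E
```

```text
pos [ 0.521  -0.236   0.1438] yaw 20.31 dp cm [ 0.34 -0.17  6.38] roll 0.31 j6 0.79 t 5.525 F [ 0.6  0.2 -0.5] w 0.5867031847664164 0.0 tilt [ 1.4e-03 -9.0e-04 -1.0e+00]
```

View pics/m3.png

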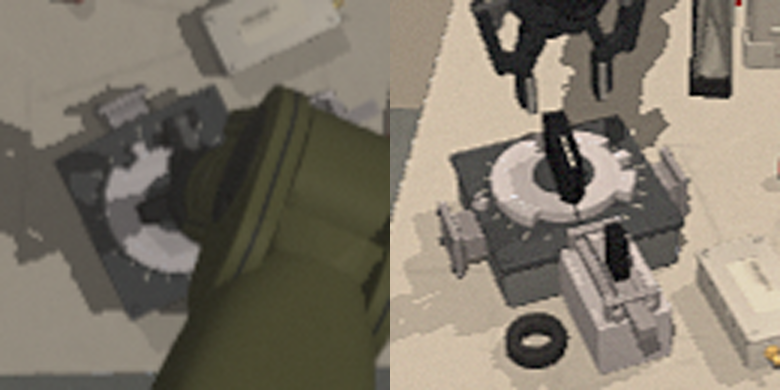

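The bolt is well back and the dial is still unturned. The fingers straddle the knob, which is at (560,130) in the right-hand panel. I'll descend and grip it.

Emit:
jog_arm --plan '[{"dp": [0.3,-0.2,2.5],"roll": 0.3,"hand": 5},{"dp": [0.3,-0.2,5],"roll": 0.3,"hand": 5},{"dp": [0.3,-0.2,6.3],"roll": 0.3,"hand": 5},{"dp": [0.3,-0.2,6.3],"roll": 0.3,"hand": 4},{"dp": [0.3,-0.2,6.3],"roll": 0.3,"hand": 1.5},{"dp": [0.3,-0.2,6.3],"roll": 0.3,"hand": 1.5},{"dp": [0.3,-0.2,6.3],"roll": 0.3,"hand": 1.5},{"dp": [0.3,-0.2,6.3],"roll": 0.3,"hand": 1.5}]' --newtons 50

```text
t: 6.62
position: [0.5179, -0.2346, 0.0813]
eef_rot: [1.802, 2.571, -0.001]
contact_force: [-2.0, -2.6, 4.7]
width: 0.226
grasp_force: 50.2
```

```bash
python3 go.py .5184 -.2335 .08 20;python3 -c "
from h import *
print(observe()['moment'])"
```

```text
pos [ 0.5179 -0.2346  0.0813] yaw 19.93 dp cm [0.09 0.08 0.13] roll -0.07 j6 0.8 t 6.625 F [-2.  -2.6  4.7] w 0.22587988244765805 50.18738329410553 tilt [ 0.0013 -0.0016 -1.    ]
[-0.32566874  0.35761949 -0.14550306]
```

Emit:
jog_arm --plan '[{"dp": [0,0,0],"roll": 8,"hand": 1.5},{"dp": [0,0,0],"roll": 16,"hand": 1.5},{"dp": [0,0,0],"roll": 24,"hand": 1.5},{"dp": [0,0,0],"roll": 32,"hand": 1.5},{"dp": [0,0,0],"roll": 40,"hand": 1.5},{"dp": [0,0,0],"roll": 48,"hand": 1.5},{"dp": [0,0,0],"roll": 56,"hand": 1.5},{"dp": [0,0,0],"roll": 64,"hand": 1.5},{"dp": [0,0,0],"roll": 72,"hand": 1.5},{"dp": [0,0,0],"roll": 80,"hand": 1.5},{"dp": [0,0,0],"roll": 85.5,"hand": 1.5},{"dp": [0,0,0],"roll": 85.5,"hand": 1.5}]' --newtons 60

```text
t: 8.12
position: [0.5163, -0.2339, 0.0813]
eef_rot: [3.07, 0.664, -0.002]
contact_force: [-5.6, -0.4, 8.9]
width: 0.222
grasp_force: 59.3
```

Emit:
jog_arm --plan '[{"dp": [0,0,0],"roll": 0,"hand": 1.5},{"dp": [0,0,0],"roll": 0,"hand": 1.5},{"dp": [0,0,0],"roll": 0,"hand": 1.5},{"dp": [0,0,0],"roll": 0,"hand": 1.5}]'

```text
t: 8.62
position: [0.5163, -0.2339, 0.0813]
eef_rot: [3.07, 0.665, -0.002]
contact_force: [-4.9, -1.1, 10.0]
width: 0.222
grasp_force: 59.3
```

```bash
python3 go.py .5184 -.2335 .08 -65.7;python3 -c "
from h import *
print(observe()['moment'])"
```

```text
pos [ 0.5163 -0.2339  0.0813] yaw -65.56 dp cm [0.2  0.05 0.13] roll 0.14 j6 2.29 t 8.625 F [-4.9 -1.1 10. ] w 0.22159400345813013 59.28647518157959 tilt [-1.4e-03 -5.0e-04 -1.0e+00]
[-0.15085525  0.90953848 -0.14809348]
```

Emit:
jog_arm --plan '[{"dp": [0,0,0],"roll": 0,"hand": 3},{"dp": [0,0,0],"roll": 0,"hand": 5},{"dp": [0,0,0],"roll": 0,"hand": 5},{"dp": [0,0,-3],"roll": 0,"hand": 5},{"dp": [0,0,-7],"roll": 0,"hand": 5},{"dp": [0,-6,-8],"roll": 0,"hand": 5},{"dp": [0,-12,-8],"roll": 0,"hand": 5},{"dp": [0,-18,-8],"roll": 0,"hand": 5},{"dp": [0,-24,-8],"roll": 0,"hand": 5},{"dp": [0,-24,-8],"roll": 0,"hand": 5}]'

```text
t: 9.88
position: [0.4155, -0.0125, 0.1601]
eef_rot: [-3.067, -0.674, 0.003]
contact_force: [0.6, -0.1, -0.4]
width: 0.585
grasp_force: 0.0
```

Run:
```python
from h import *
a=camera("top");print(observe()["position"])
b=np.mean([a["image"].astype(float)]+[camera("top")["image"].astype(float) for _ in range(5)],0).astype(np.uint8); a["image"]=b
save(a,"t4.png",(310,185,410,265),7)
save(camera("side"),"s4.png",(195,225,325,335),6)
```

```text
[ 0.41740969 -0.01408249  0.16039316]
```

View pics/t4.png

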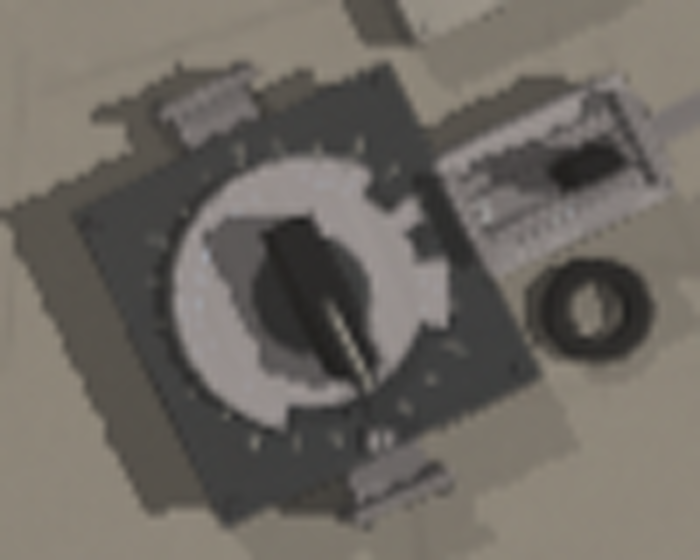

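View pics/s4.png

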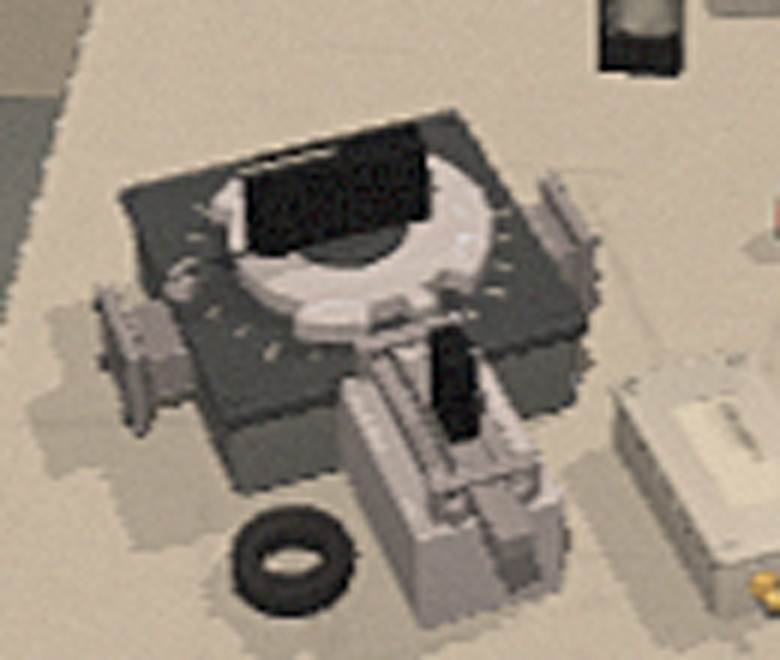

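The top crop shows the tip near (371,388), the lug at (380,440), the notch at (428,240) and the tab at (590,165). I'll compare these with the pixels predicted for dial 0.

Run:
```python
from h import *
from scipy.optimize import least_squares
c=camera("top"); h=.078
pts=[((390,64),(h,-h,.05)),((541,377),(-h,-h,.05)),((227,528),(-h,h,.05)),((73,215),(h,h,.05)),((380,440),(-.071,0,.059))]
tip=(371,388)
def w(p,X): x,y,a=p; return (x+np.cos(a)*X[0]-np.sin(a)*X[1],y+np.sin(a)*X[0]+np.cos(a)*X[1],X[2])
def pr(p,X): q=proj(c,w(p,X)); return np.array([(q[0]-310+.5)*7-.5,(q[1]-185+.5)*7-.5])
f=least_squares(lambda p:np.concatenate([pr(p,X)-u for u,X in pts]),[.518,-.2335,.424]); p=f.x
print(p,np.round(f.fun,1))
for p in (p,[.5184,-.2335,.4241]):
  for d in(-.1,-.05,0,.05,.1):
    print(d,"tip",pr(p,(-.044*np.cos(d),-.044*np.sin(d),.104)).round(1),"linestart",pr(p,(-.01*np.cos(d),-.01*np.sin(d),.104)).round(1),"notch",pr(p,(.054*np.sin(d),-.054*np.cos(d),.062)).round(1))
  print("axis62",pr(p,(0,0,.062)),"tab129",pr(p,(0,-.129,.104)),"tab127",pr(p,(0,-.127,.104)),"lug",pr(p,(-.066,0,.059)))
```

```text
[ 0.5172696  -0.23372086  0.42141727] [-1.2 -4.5  4.1  1.6 -2.   3.9 -2.5 -3.1  1.4  1.9]
-0.1 tip [361.4 393.5] linestart [333.4 317.6] notch [427.4 253.1]
-0.05 tip [366.2 391.6] linestart [334.5 317.2] notch [425.1 247.3]
0 tip [371.  389.5] linestart [335.6 316.7] notch [422.6 241.7]
0.05 tip [375.6 387.1] linestart [336.6 316.1] notch [419.7 236.2]
0.1 tip [380.1 384.5] linestart [337.6 315.5] notch [416.6 230.8]
axis62 [311.0164506  295.09138103] tab129 [600.60803885 163.39335386] tab127 [596.33707287 165.43829759] lug [376.4075884 431.5630881]
-0.1 tip [361.  390.7] linestart [332.8 314.9] notch [426.7 250.2]
-0.05 tip [365.9 388.8] linestart [333.9 314.5] notch [424.4 244.4]
0 tip [370.6 386.7] linestart [335. 314.] notch [421.8 238.8]
0.05 tip [375.3 384.3] linestart [336.1 313.4] notch [418.9 233.3]
0.1 tip [379.8 381.7] linestart [337.1 312.8] notch [415.8 228. ]
axis62 [310.42728992 292.51377681] tab129 [599.62222898 159.99670771] tab127 [595.35715071 162.05297626] lug [376.18120529 428.80407995]
```

Dial ≈ 0 within about 0.03 rad. Back to the tab to push the bolt home.

```bash
python3 go.py .5696 -.3501 .15 24.2
```

```text
pos [ 0.4186 -0.0164  0.1602] yaw -65.66 dp cm [-0.   36.63  1.02] roll -89.86 j6 2.68 t 10.275 F [-0.1  0.5  1.2] w 0.5917729376114019 0.0 tilt [ 0.e+00 -1.e-04 -1.e+00]
```

Emit:
jog_arm --plan '[{"dp": [0,4,0],"roll": -9,"hand": 5},{"dp": [0,8,0],"roll": -18,"hand": 5},{"dp": [0,12,0],"roll": -27,"hand": 5},{"dp": [0,16,0],"roll": -36,"hand": 5},{"dp": [0,20,0],"roll": -45,"hand": 5},{"dp": [0,24,0],"roll": -54,"hand": 5},{"dp": [0,28,0],"roll": -63,"hand": 5},{"dp": [0,32,0],"roll": -72,"hand": 5},{"dp": [0,35,0],"roll": -81,"hand": 5},{"dp": [0,36.6,0],"roll": -89.9,"hand": 5},{"dp": [0,36.6,0],"roll": -89.9,"hand": 5},{"dp": [0,36.6,0],"roll": -89.9,"hand": 5}]'

```text
t: 11.78
position: [0.5689, -0.3484, 0.1599]
eef_rot: [-1.706, -2.637, -0.0]
contact_force: [-0.4, 0.2, -0.2]
width: 0.583
grasp_force: 0.0
```

```bash
python3 go.py .5696 -.3501 .083 24.2
```

```text
pos [ 0.5689 -0.3484  0.1599] yaw 24.2 dp cm [-0.19 -0.    7.69] roll -0.0 j6 0.6 t 11.775 F [-0.4  0.2 -0.2] w 0.5826821435910202 0.0 tilt [-1.e-03  9.e-04 -1.e+00]
```

Emit:
jog_arm --plan '[{"dp": [-0.1,0,3],"roll": 0,"hand": 5},{"dp": [-0.1,0,6],"roll": 0,"hand": 5},{"dp": [-0.1,0,7.6],"roll": 0,"hand": 5},{"dp": [-0.1,0,7.6],"roll": 0,"hand": 3},{"dp": [-0.1,0,7.6],"roll": 0,"hand": 0.8},{"dp": [-0.1,0,7.6],"roll": 0,"hand": 0.8},{"dp": [-0.1,0,7.6],"roll": 0,"hand": 0.8},{"dp": [-0.1,0,7.6],"roll": 0,"hand": 0.8}]' --newtons 50

```text
t: 12.78
position: [0.5697, -0.3501, 0.0855]
eef_rot: [1.703, 2.639, -0.002]
contact_force: [-4.8, -1.0, 6.2]
width: 0.155
grasp_force: 50.4
```

```bash
python3 go.py .5608 -.3302 .083 24.2
```

```text
pos [ 0.5697 -0.3501  0.0855] yaw 24.31 dp cm [2.18 0.01 0.25] roll 0.11 j6 0.6 t 12.775 F [-4.8 -1.   6.2] w 0.15490692779113252 50.36917448043823 tilt [ 1.0e-04 -1.3e-03 -1.0e+00]
```

Emit:
jog_arm --plan '[{"dp": [0.5,0,0],"roll": 0,"hand": 0.8},{"dp": [1,0,0],"roll": 0,"hand": 0.8},{"dp": [1.4,0,0],"roll": 0,"hand": 0.8},{"dp": [1.8,0,0],"roll": 0,"hand": 0.8},{"dp": [2.2,0,0],"roll": 0,"hand": 0.8},{"dp": [2.5,0,0],"roll": 0,"hand": 0.8},{"dp": [2.5,0,0],"roll": 0,"hand": 0.8},{"dp": [2.5,0,0],"roll": 0,"hand": 0.8},{"dp": [2.5,0,0],"roll": 0,"hand": 0.8}]' --newtons 60

```text
t: 13.9
position: [0.5606, -0.3297, 0.0856]
eef_rot: [1.702, 2.635, -0.006]
contact_force: [-2.5, -7.4, 2.6]
width: 0.152
grasp_force: 60.0
```

```bash
python3 go.py .5608 -.3302 .083 24.2
```

```text
pos [ 0.5606 -0.3297  0.0856] yaw 24.27 dp cm [-0.06 -0.    0.27] roll 0.07 j6 0.62 t 13.9 F [-2.5 -7.4  2.6] w 0.15227501476917157 59.97938632965088 tilt [ 0.0022 -0.0056 -1.    ]
```

Emit:
jog_arm --plan '[{"dp": [0.3,0,0],"roll": 0,"hand": 0.8},{"dp": [0.3,0,0],"roll": 0,"hand": 0.8},{"dp": [0.3,0,0],"roll": 0,"hand": 0.8}]'

```text
t: 14.28
position: [0.5604, -0.3292, 0.0857]
eef_rot: [1.701, 2.631, -0.009]
contact_force: [-1.6, -11.6, -0.8]
width: 0.153
grasp_force: 59.5
```

Emit:
jog_arm --plan '[{"dp": [0,0,0],"roll": 0,"hand": 3},{"dp": [0,0,0],"roll": 0,"hand": 5},{"dp": [0,0,0],"roll": 0,"hand": 5},{"dp": [0,0,-3],"roll": 0,"hand": 5},{"dp": [0,0,-7],"roll": 0,"hand": 5},{"dp": [6,0,-9],"roll": 0,"hand": 5},{"dp": [12,0,-10],"roll": 0,"hand": 5},{"dp": [18,0,-10],"roll": 0,"hand": 5},{"dp": [24,0,-10],"roll": 0,"hand": 5},{"dp": [30,0,-10],"roll": 0,"hand": 5},{"dp": [34,0,-10],"roll": 0,"hand": 5},{"dp": [34,0,-10],"roll": 0,"hand": 5}]'

```text
t: 15.78
position: [0.4166, -0.0121, 0.1844]
eef_rot: [-1.696, -2.643, -0.0]
contact_force: [0.5, 0.3, 0.7]
width: 0.585
grasp_force: 0.0
```

Run:
```python
from h import *
s=observe();print(s["t"],s["position"],s["contact_force"])
a=camera("top")
a["image"]=np.mean([a["image"].astype(float)]+[camera("top")["image"].astype(float) for _ in range(5)],0).astype(np.uint8)
save(a,"t5.png",(310,185,410,265),7)
```

```text
15.775 [ 0.41661003 -0.01207449  0.18444259] [0.49592984 0.30795481 0.72105848]
```

View pics/t5.png

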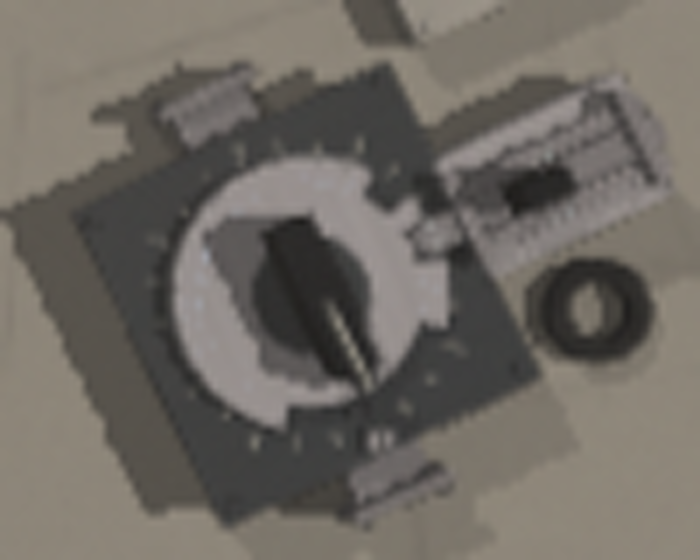

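The bolt's nose sits in the notch at (435,235). The tab is back at its original home pixel, (540,190), the pointer is at the lug, and the push force rose at the stop. I'll hand it in.

```bash
python3 -c "
from bench import *
print(job_done())"
```

```text
the job is handed in; nothing more can be done
None
```

The job is handed in: I drew the bolt back about 22 mm, turned the pointer to the index lug (within about 0.03 rad by the top camera) and pushed the bolt home into the notch; the bystanders were not touched, and no verdict was returned.

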